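# Reset the damper lever of the bench dust cyclone

### The arm

A 6-joint arm with a two-finger parallel gripper is mounted at the origin on a cart in front of the work surface, level with it; the furniture and walls round the work are solid. World frame = base frame: x ahead of the robot, y to its left, z up, the work surface at z = 0. Lengths are in m, angles in rad, forces in N, time in s.
With the tool pointing down it reaches from about 0.35 to 0.775 m from the base axis. Payload 7.3 kg.
Tool frame: the origin (TCP) lies on the centre line of the jaws, within the pads' length; the fingertips stand 17 mm ahead of it and the grasp point (between the pads) lies 2 mm behind it (robot.tcp_to_tips is the distance from the TCP to the fingertips, in m); z points along the fingers, y is the line along which they close (so a half turn about z gives the same grasp; the last joint's range is limited). The gripper opens to 92 mm and grips with 3 to 60 N. Pads are 19 mm wide; open, the fingers measure 130 mm over their backs; the gripper's body (75 mm by 190 mm) begins 47 mm behind the grasp point.
Start: joints at [1.089, 0.342, 1.524, -0, 1.275, -0.146], TCP at [0.173, 0.496, 0.244] pointing down, gripper open.
Joint ranges: [-2.53, 2.53], [-0.77, 2.02], [0.04, 2.7], [-1, 4.14], [0.28, 2.66], [-3.11, 3.11]. Speed limits (rad/s): [2.57, 2.57, 3.14, 3.14, 3.14, 3.14].

### API

Orientations are given as [roll, pitch, yaw] about the fixed x, y, z axes, in that order (R = Rz(yaw) Ry(pitch) Rx(roll)).
In Python, from cell import robot gives the robot as it stands. The module is installed in compiled form; this text tells all that it offers.
- The arm moves only by the tool carry_out, never from a script. Its argument "commands" is a list of rows, each a list of 3 entries, a list of its own where there are three numbers: the shift along the tool's x, y, z in m, then the turn about the tool's z in rad, then the opening, from 0 (shut) to 1 (fully open). In form: [[[dx, dy, dz], yaw, claw], ...]. A call has 1 to 20 rows; each row shifts and turns the commanded pose from where the row before left it, along the tool's axes as they then stand; what a row does not reach is not made up. A row lasts 1/8 s, in which the tool goes at most 62.5 mm and 10.7 degrees, less where a joint would pass 70% of its speed; a pose out of reach is approached as far as the arm can. A call is refused whole if a number of a shift passes 0.0625 or a number of a turn 0.188, either way. A call with a gripper value outside its range is refused whole. The fingers move at their own pace and stop on an object; "newtons" is the grip in N (left out, the last holds). Time passes only in rows, so rows that do not move let the fingers close. It gives the time, the measured TCP pose, the force, the opening and the grip force at its end, in the units of the state.
- robot.observe(): the state, without advancing time (a new reading comes with each control period).
- robot.read_camera(name): name is "scene" or "side" or "wrist"; returns a dict with "pixels" (400x640x3 uint8, red, green, blue), "fx", "fy", "cx", "cy" (pixels), "k1" (the pictures are not rectified: a ray, as slopes to the right and down, at radius r is drawn at 1 + k1 r^2 times it, then the intrinsics apply), "view" (4x4, takes a point from world to camera coordinates); the wrist camera has in their place "T_tool_cam" (4x4, takes a point from camera to tool coordinates, whose origin is the TCP and whose axes are the flange's). Camera axes: x right, y up, looking along -z (the intrinsics and any distortion apply to the point x, -y, -z); pixel columns grow to the right and rows downward; lengths in m; the calibration is good to about 2 mm. A picture is of the moment at which its call begins: read the wrist's pose just before it. There is no depth.
- robot.hand_in(): hands the job in; it is judged then, once.
Trained networks look in a picture, given as the dict that the camera call returned (one of the last four; its "shot" number tells which), for a name from the list of things; names that differ only in an ending like _2 or _b are one class to them, and where a whole thing is asked for, a point or a joint stands for the part that bears it (a point fixed in the world has none). Each returns a list of dicts, best first, with "p" (0 to 1); they miss things now and then, are a little off and sometimes report something else, mostly with a low value. They report only what shows in the picture. A call takes as long as a camera call.
- robot.find_in(picture, name): "at" ([column, row] in pixels, amid what is visible of it).
- robot.tip_of(picture, name): "at" ([column, row] in pixels: a listed point, or the origin of a listed thing).
The state is a dict: "time": time; "qpos": joint angles; "qvel": joint speeds; "joint_efforts": joint torques, N m; "tool_pos": TCP position; "tool_rot": TCP orientation; "contact_force": force on the tool from outside, world axes, zero at the start; "torque": the same for the moment, N m; "opening": finger opening in m; "grip_force": force on a finger pad.
Only numpy, scipy, OpenCV 4.12 (cv2) and the standard library are available. Lean on these libraries where they do the work, as an engineer would, in place of code of your own. Each camera call takes 0.05 s, during which the arm holds its last target. There are 200 camera calls.

### The job

The lever of the grey dust cyclone on the bench stands in the wide shut bay, to the left as seen from the lever's side. Raise the lever by its black knob, against its spring, until it clears the steel teeth, swing it to the notch marked by the tall pin, and lower it gently, never letting it snap down, until it sits fully down in that notch; then let go. Leave the small things standing around it where they are.

Things in the scene. Friction and masses are not known exactly. Their poses are not given: they have to be found in the camera images.
- cyclone: Fixed grey dust cyclone. Origin on the table under its upright axis; its -x points to its front, where the lever is, y to the left as seen from the front, z up. Steel deck 12 mm thick: a disc of radius 98 mm and in front a rectangle to x = -150, y = +-88 mm. Pipes stand on top (to 278 mm high) and at the back left.
- drum_front (a point): Point on the drum's lower front edge, 100 mm before the axis, 146 mm above the table. The drum (radius 100 mm, bands 102.5) goes up from here to 240 mm; below it a cone narrows to radius 34 mm at height 74. The knob stands below it only 12 mm farther out, so an upright gripper meets the drum; leaning about 40 degrees, fingers pointing down and in toward the axis, it is clear.
- comb_mid (a point): Middle of the comb under the lever, on the cyclone's -x line 90 mm from its axis, at the height of the tooth tops (57.5 mm). Four radial steel teeth 11 mm wide with half-round tops, 85 to 95 mm from the axis, at bearings b (see knob_grip) -0.26, 0.02, 0.30, 0.58 rad. Notches at b = -0.12, 0.16, 0.44, each with 2 mm play for the rod either way. Shut bay: b below -0.38.
- knob_grip (a point): Middle of the black knob, a round upright grip 17 to 21 mm wide; its top is 22 mm above, the 10 mm steel rod under it begins 25 mm below. Lever down, it is 80 mm above the table. In the cyclone's frame it is at x = -112 cos b, y = -112 sin b mm: the bearing b (-0.64 to 0.60 rad) grows to the right as seen from the front. Swinging takes 1 to 2 N; it stays where left.
- damper_lever (a joint): Lift of the lever (rad) about a level hinge on the cyclone's axis, 50 mm above the table: 0 = fully down, at most 0.20. 0.1 raises the knob 11 mm and brings its middle 3 mm inward. The rod clears the teeth above 0.14; set down on a tooth it rests at about 0.13. A spring presses it down, about 4 N at the knob when down, 6 N when raised; let go, it snaps down.
- set_pin: Tall steel marker pin, 25 mm high, 12 mm wide, fixed on the deck before one of the three notches, on the notch's radial line, 134 mm from the axis (22 mm farther out than the knob): its bearing is the commanded one. Origin at its foot, 12 mm above the table. Before each of the other two notches is a flat stud 12 mm wide, only 5.5 mm high.
- dropper_bottle: Bystander: brown dropper bottle with a black top, 37 x 37 x 109 mm, stands loose to the left of the cyclone. Origin at the centre of its underside.
- air_scribe_1: Bystander: light grey pen-shaped air scribe, 23 x 180 x 22 mm, lies loose on the table some way left of the cyclone. Origin at the centre of its underside, length along its y.
- pin_vice: Bystander: pin vice with a pale wooden handle, 14 x 100 x 13 mm, lies loose along the left side of the deck, length along its y. Origin at the centre of its underside.

How it is judged:
By the outcome, as a careful person would: the job done as asked, in the order asked, and still so for the second after the job is handed in, with the robot touching nothing.
It also fails if it takes over 38 s, if anything falls off the work surface, if the arm or the gripper's body presses on something with over 40 N, if the wrist force passes 120 N, or if a joint passes its speed limit or range.

## Working session

There is one attempt and no reset: what is moved stays moved. The work goes in short steps, Python scripts to look and compute and a tool call to move; the robot and the scene stay as the last step left them, time stands still between calls to the robot, and variables do not carry over. Pictures are saved under pics/ and viewed, at most 10 in all, crops included, and the job is handed in when it is done.

Besides the shell and the picture viewer there is one more tool, called after "Call:" by a JSON object that holds its "op" and its "data", one argument or row to a line. carry_out: Moves the arm, as the interface text tells. Its arguments: {"type":"object","properties":{"commands":{"type":"array"},"newtons":{"type":"number"}},"required":["commands"]}

```bash
mkdir -p pics
cat > h.py <<'E'
import numpy as np, cv2
from scipy.spatial.transform import Rotation as R
from cell import robot
def ray(c,px,st=None):
    k=c
    u=np.array([(px[0]-k["cx"])/k["fx"],(px[1]-k["cy"])/k["fy"]]);v=u.copy()
    for _ in range(20): v=u/(1+k["k1"]*(v@v))
    d=np.array([v[0],-v[1],-1.])
    if "view" in c: T=np.linalg.inv(np.array(c["view"]))
    else: T=tool(st)@np.array(c["T_tool_cam"])
    d=T[:3,:3]@d
    return T[:3,3],d/np.linalg.norm(d)
def tool(st):
    T=np.eye(4);T[:3,:3]=R.from_euler("xyz",st["tool_rot"]).as_matrix();T[:3,3]=st["tool_pos"];return T
def tri(rays):
    A=np.zeros((3,3));b=np.zeros(3)
    for o,d in rays:
        P=np.eye(3)-np.outer(d,d);A+=P;b+=P@o
    x=np.linalg.solve(A,b)
    return x,[np.linalg.norm((np.eye(3)-np.outer(d,d))@(x-o)) for o,d in rays]
def proj(c,p,st=None):
    V=np.array(c["view"]) if "view" in c else np.linalg.inv(tool(st)@np.array(c["T_tool_cam"]))
    q=V[:3,:3]@p+V[:3,3];v=np.array([q[0],-q[1]])/-q[2]
    v=v*(1+c["k1"]*(v@v));return np.array([v[0]*c["fx"]+c["cx"],v[1]*c["fy"]+c["cy"]])
def save(c,n,box=None,s=1):
    im=c["pixels"][:,:,::-1]
    if box: im=im[box[1]:box[3],box[0]:box[2]]
    cv2.imwrite("pics/"+n,cv2.resize(im,None,fx=s,fy=s,interpolation=cv2.INTER_CUBIC))
E
python3 - <<'E'
from h import *
s=robot.observe();print(s)
P={n:robot.read_camera(n) for n in("scene","side","wrist")}
im=[P["scene"]["pixels"],P["side"]["pixels"]]
for n in P: save(P[n],n+"0.png")
big=np.vstack([cv2.resize(i,(480,300)) for i in im])[:,:,::-1];cv2.imwrite("pics/two.png",big)
for t in ["cyclone","drum_front","comb_mid","knob_grip","set_pin","dropper_bottle","air_scribe_1","pin_vice"]:
    r=[]
    for n in P:
        o=robot.tip_of(P[n],t)
        if o: print(t,n,np.round(o[0]["at"],1),round(o[0]["p"],2),[ (np.round(x["at"]),round(x["p"],2)) for x in o[1:3]])
        if o and o[0]["p"]>.3: r.append(ray(P[n],o[0]["at"],s))
    if len(r)>1: print("   ",tri(r))
E
```

```text
{'time': 0.0, 'qpos': array([ 1.08900927e+00,  3.42740087e-01,  1.52502003e+00, -3.11468834e-06,
        1.27537577e+00, -1.45992665e-01]), 'qvel': array([-1.91346239e-04,  7.21882391e-05, -4.66759638e-04, -1.06134766e-03,
        1.24550117e-03, -6.91511341e-04]), 'joint_efforts': array([ 1.87548071e-04, -4.31235588e+01, -2.44223589e+01,  7.17162900e-02,
        5.60202822e-02, -9.17131229e-05]), 'tool_pos': array([0.17279778, 0.49534975, 0.24303487]), 'tool_rot': array([-3.14006540e+00, -2.21555323e-04,  2.80579900e+00]), 'contact_force': array([0.04025208, 0.27167951, 0.31763033]), 'torque': array([ 0.01393374, -0.01817253,  0.02284485]), 'grip_force': 0.0, 'opening': 0.09160430734442265}
cyclone scene [377.8 195. ] 0.75 []
cyclone side [420.7 260.8] 0.65 []
    (array([ 0.63414255, -0.43575228,  0.00084898]), [np.float64(0.000539556699238492), np.float64(0.0005395566992385728)])
drum_front scene [395.4 172.1] 0.86 []
drum_front side [400.3 253.9] 0.83 []
    (array([ 0.54415954, -0.39997687,  0.16144989]), [np.float64(0.004303560688613318), np.float64(0.0043035606886132)])
comb_m
[... 171 characters left out ...]
438,  0.013788  ]), [np.float64(0.0023649767478954695), np.float64(0.002364976747895467)])
dropper_bottle scene [333.6 194.2] 0.64 []
dropper_bottle side [379.6 222.2] 0.67 []
    (array([ 0.69728662, -0.33116916, -0.00495126]), [np.float64(0.0015476950764245023), np.float64(0.0015476950764244804)])
air_scribe_1 scene [262.2 284. ] 0.64 []
air_scribe_1 side [218.8 249.6] 0.71 []
    (array([ 0.51816245, -0.04419026, -0.00734561]), [np.float64(0.002962858840339123), np.float64(0.0029628588403392197)])
pin_vice scene [338.  215.6] 0.7 []
pin_vice side [355.7 248.8] 0.59 []
    (array([ 0.62383399, -0.30393154, -0.01144909]), [np.float64(0.003402398745557642), np.float64(0.003402398745557683)])
```

View pics/two.png

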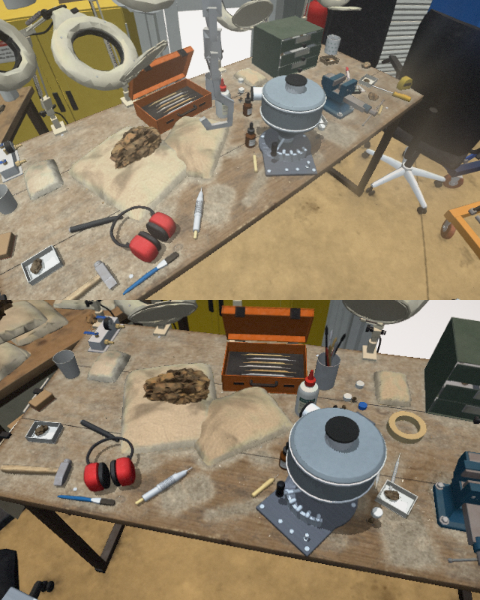

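The two views show the cyclone at scene (380,165) and side (440,260), with the lever knob at the left of the comb (side 372,249). The networks agree with that. I'll move over to it for a near look.

Call:
{"op": "carry_out", "data": {
  "commands": [
    [[-0.047, -0.029, -0.017], 0, 1],
    [[-0.047, -0.029, -0.017], 0, 1],
    [[-0.047, -0.029, -0.017], 0, 1],
    [[-0.047, -0.029, -0.017], 0, 1],
    [[-0.047, -0.029, -0.017], 0, 1],
    [[-0.047, -0.029, -0.017], 0, 1],
    [[-0.047, -0.029, -0.017], 0, 1],
    [[-0.047, -0.029, -0.017], 0, 1],
    [[-0.02, -0.052, 0], 0, 1],
    [[-0.02, -0.052, 0], 0, 1],
    [[-0.02, -0.052, 0], 0, 1],
    [[-0.02, -0.052, 0], 0, 1],
    [[-0.02, -0.052, 0], 0, 1],
    [[-0.02, -0.052, 0], 0.11, 1]
  ]
}}

```text
time: 3.1
tool_pos: [0.4618, -0.1832, 0.3799]
tool_rot: [3.141, 0.001, 2.693]
contact_force: [0.5, -0.5, 0.8]
opening: 0.0917
grip_force: 0.0
```

Run:
```python
from h import *
s=robot.observe();c=robot.read_camera("wrist");save(c,"w1.png")
print(s["qpos"].round(3),np.array(c["T_tool_cam"]).round(3))
for t in ["cyclone","comb_mid","knob_grip","set_pin"]:
    o=robot.tip_of(c,t)
    if o: print(t,np.round(o[0]["at"],1),round(o[0]["p"],2))
```

```text
[-0.532  0.219  1.324  0.     1.598 -1.655] [[-0.001  0.951  0.31   0.084]
 [ 1.     0.     0.001 -0.001]
 [ 0.001  0.31  -0.951 -0.141]
 [ 0.     0.     0.     1.   ]]
cyclone [243.1 293.3] 0.85
comb_mid [233.9 265.1] 0.73
knob_grip [260.6 270.5] 0.59
set_pin [206.8 239.9] 0.43
```

View pics/w1.png

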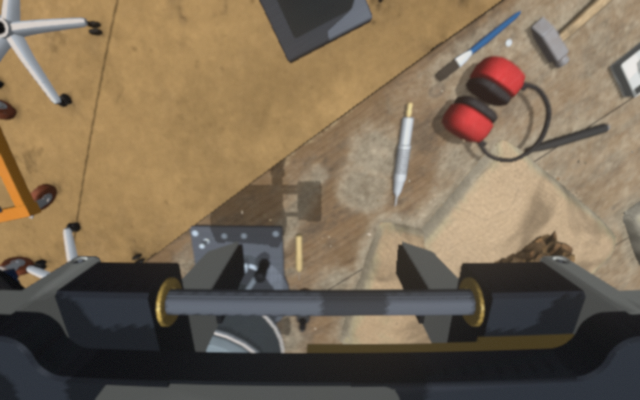

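The wrist view shows the deck at (235,250), the knob at (262,268) and the pin vice at (299,253). The moves can't command a lean directly, so I'll see how the arm behaves at the edge of its reach, above the cyclone and clear of it.

Call:
{"op": "carry_out", "data": {
  "commands": [
    [[-0.06, 0, -0.03], 0, 1],
    [[-0.06, 0, -0.02], 0, 1],
    [[-0.06, 0, 0], 0, 1],
    [[-0.06, 0, 0], 0, 1],
    [[-0.06, 0, 0], 0, 1]
  ]
}}

```text
time: 3.98
tool_pos: [0.6871, -0.2877, 0.4169]
tool_rot: [3.14, 0.021, 2.699]
contact_force: [66.9, -32.4, 63.2]
opening: 0.0917
grip_force: 0.0
```

Call:
{"op": "carry_out", "data": {
  "commands": [
    [[-0.06, 0, 0], 0, 1],
    [[-0.03, 0, 0], 0, 1]
  ]
}}

```text
time: 4.22
tool_pos: [0.718, -0.3057, 0.382]
tool_rot: [3.138, 0.064, 2.698]
contact_force: [-0.9, -0.2, 0.2]
opening: 0.092
grip_force: 0.0
```

The tilt grows outward at the reach limit, which is the lean I want. I'll continue gently.

Call:
{"op": "carry_out", "data": {
  "commands": [
    [[-0.03, 0, -0.01], 0, 1],
    [[-0.03, 0, -0.01], 0, 1],
    [[-0.03, 0, -0.01], 0, 1],
    [[-0.03, 0, -0.01], 0, 1]
  ]
}}

```text
time: 4.72
tool_pos: [0.7394, -0.3221, 0.3839]
tool_rot: [3.136, 0.149, 2.695]
contact_force: [-0.4, 0.1, -0.5]
opening: 0.0917
grip_force: 0.0
```

Run:
```python
from h import *
s=robot.observe();print(s["qpos"].round(3),s["tool_pos"],s["tool_rot"],s["qvel"].round(2))
```

```text
[-0.512  0.959  0.036  0.017  1.998 -1.628] [ 0.73942737 -0.32213843  0.38390956] [3.13575    0.14927938 2.69524206] [-0.01  0.01  0.    0.02 -0.16 -0.  ]
```

Call:
{"op": "carry_out", "data": {
  "commands": [
    [[-0.06, 0, 0], 0, 1],
    [[-0.06, 0, 0], 0, 1],
    [[-0.06, 0, 0], 0, 1],
    [[-0.06, 0, 0], 0, 1]
  ]
}}

```text
time: 5.22
tool_pos: [0.8027, -0.3579, 0.3418]
tool_rot: [3.131, 0.297, 2.694]
contact_force: [0.3, -0.5, -0.2]
opening: 0.0918
grip_force: 0.0
```

Run:
```python
from h import *
s=robot.observe();print(s["qpos"].round(3),s["tool_pos"],s["tool_rot"],s["qvel"].round(2))
```

```text
[-0.517  1.026  0.037  0.032  1.784 -1.63 ] [ 0.80266113 -0.35790428  0.34179952] [3.13087814 0.29697103 2.69384174] [-0.01  0.09 -0.    0.03 -0.4  -0.01]
```

Call:
{"op": "carry_out", "data": {
  "commands": [
    [[-0.055, 0, -0.028], 0, 1],
    [[-0.055, 0, -0.028], 0, 1],
    [[-0.055, 0, -0.028], 0, 1],
    [[-0.055, 0, -0.028], 0, 1],
    [[-0.055, 0, -0.028], 0, 1],
    [[-0.055, 0, -0.028], 0, 1]
  ]
}}

```text
time: 5.98
tool_pos: [0.7992, -0.3646, 0.4767]
tool_rot: [3.124, 0.531, 2.69]
contact_force: [-0.8, -0.0, 0.1]
opening: 0.0918
grip_force: 0.0
```

Run:
```python
from h import *
s=robot.observe();print(s["qpos"].round(3),s["tool_pos"],s["tool_rot"],s["qvel"].round(2))
```

```text
[-0.536  0.884  0.037  0.06   1.692 -1.637] [ 0.79915314 -0.36460311  0.47670403] [3.12438135 0.53064523 2.69045154] [-0.03 -0.2   0.    0.04 -0.1  -0.01]
```

Call:
{"op": "carry_out", "data": {
  "commands": [
    [[-0.055, 0, -0.02], 0, 1],
    [[-0.055, 0, -0.02], 0, 1],
    [[-0.055, 0, -0.02], 0, 1],
    [[-0.055, 0, -0.02], 0, 1]
  ]
}}

```text
time: 6.48
tool_pos: [0.7952, -0.3672, 0.5534]
tool_rot: [3.12, 0.679, 2.687]
contact_force: [-0.2, -0.3, -0.1]
opening: 0.0915
grip_force: 0.0
```

Call:
{"op": "carry_out", "data": {
  "commands": [
    [[0.02, 0, -0.01], 0, 1],
    [[0.04, 0, -0.03], 0, 1],
    [[0.04, 0, -0.03], 0, 1]
  ]
}}

```text
time: 6.85
tool_pos: [0.6912, -0.3182, 0.5459]
tool_rot: [3.12, 0.678, 2.687]
contact_force: [0.1, 0.0, 0.5]
opening: 0.092
grip_force: 0.0
```

Run:
```python
from h import *
s=robot.observe();print(s["qpos"].round(3),s["tool_pos"],s["tool_rot"],s["qvel"].round(2))
```

```text
[-0.569  0.396  0.814  0.098  1.26  -1.69 ] [ 0.6912156  -0.31816798  0.54588294] [3.11984915 0.67772691 2.68686634] [-0.08 -1.07  1.72  0.07 -0.68 -0.14]
```

Call:
{"op": "carry_out", "data": {
  "commands": [
    [[0.045, -0.012, 0.01], 0, 1],
    [[0.05, -0.012, 0.011], 0, 1],
    [[0.05, -0.013, 0.012], 0, 1],
    [[0.05, -0.013, 0.012], 0, 1],
    [[0.05, -0.012, 0.011], 0, 1],
    [[0.05, -0.012, 0.011], 0, 1],
    [[0.045, -0.012, 0.01], 0, 1],
    [[0.03, -0.008, 0.006], 0, 1],
    [[0.02, -0.004, 0.004], 0, 1],
    [[0.004, 0, 0], 0, 1]
  ]
}}

```text
time: 8.1
tool_pos: [0.4239, -0.2948, 0.2295]
tool_rot: [3.119, 0.676, 2.685]
contact_force: [-0.5, -0.9, 0.5]
opening: 0.0918
grip_force: 0.0
```

Run:
```python
from h import *
s=robot.observe();c=robot.read_camera("wrist");save(c,"w2.png")
print(s["qpos"].round(3),s["tool_pos"].round(4),s["tool_rot"].round(3),s["qvel"].round(2))
for t in ["cyclone","comb_mid","knob_grip","set_pin","drum_front"]:
    o=robot.tip_of(c,t)
    if o: print(t,np.round(o[0]["at"],1),round(o[0]["p"],2))
```

```text
[-0.945  0.091  2.115  0.797  0.453 -2.71 ] [ 0.4239 -0.2948  0.2295] [3.119 0.676 2.685] [-0.02 -0.02  0.03  0.1  -0.02 -0.12]
cyclone [291.4 197.4] 0.69
comb_mid [287.4 193.3] 0.74
knob_grip [328.8 204.8] 0.94
set_pin [245.  150.4] 0.61
drum_front [283.6 252.2] 0.63
```

View pics/w2.png

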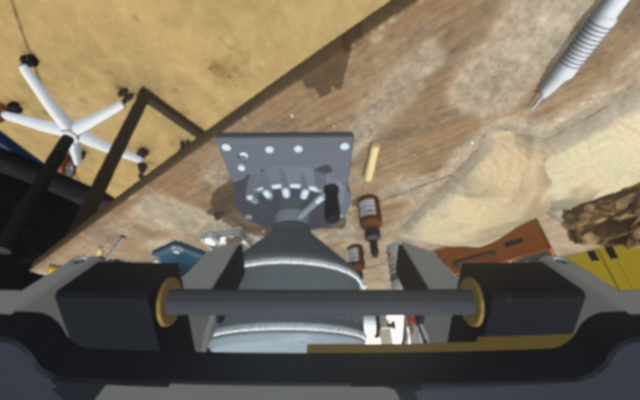

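The near view shows the knob at (331,203), the comb teeth from (252,195) to (316,192), and the pin standing at the far left at (243,160), before the right-most notch. Next I'll fit the cyclone's pose from all views.

```bash
cat > fit.py <<'E'
from h import *
from scipy.optimize import least_squares
def pt(n,v):
    x,y,t,b,bp=v
    L={"cyclone":(0,0,0),"drum_front":(-.1,0,.146),"comb_mid":(-.09,0,.0575),
       "knob_grip":(-.112*np.cos(b),-.112*np.sin(b),.08),"set_pin":(-.134*np.cos(bp),-.134*np.sin(bp),.012)}[n]
    return np.array([x+L[0]*np.cos(t)-L[1]*np.sin(t),y+L[0]*np.sin(t)+L[1]*np.cos(t),L[2]])
def fit(obs,v0=(.634,-.436,-.38,-.5,.44)):
    f=lambda v:np.concatenate([w*(proj(c,pt(n,v),s)-p)/c["fx"]*500 for c,s,n,p,w in obs])
    r=least_squares(f,v0,loss="soft_l1",f_scale=1.5)
    for o in obs: print(o[2],(proj(o[0],pt(o[2],r.x),o[1])-o[3]).round(1))
    return r.x
E
python3 - <<'E'
from fit import *
s=robot.observe();W=robot.read_camera("wrist");A=robot.read_camera("scene");B=robot.read_camera("side")
import pickle;pickle.dump((A,B),open("cams.pkl","wb"))
a=np.array
obs=[(A,None,"cyclone",a([377.8,195]),1),(B,None,"cyclone",a([420.7,260.8]),1),(A,None,"drum_front",a([395.4,172.1]),1),(B,None,"drum_front",a([400.3,253.9]),1),
(B,None,"comb_mid",a([398.6,274.3]),1),(B,None,"knob_grip",a([371.9,249.4]),1),(A,None,"set_pin",a([410.7,221.7]),1),(B,None,"set_pin",a([408.8,315.6]),1),
(W,s,"cyclone",a([291.4,197.4]),1),(W,s,"comb_mid",a([287.4,193.3]),1),(W,s,"knob_grip",a([328.8,204.8]),1),(W,s,"set_pin",a([245.,150.4]),1),(W,s,"drum_front",a([283.6,252.2]),1)]
v=fit(obs);print("fit",v.round(4),pt("knob_grip",v).round(4),W["fx"])
save(W,"w3.png",(200,110,380,250),4.4)
E
```

```text
cyclone [ 2. -2.]
cyclone [ 5.7 -0.7]
drum_front [-1.3  4.8]
drum_front [ 0.4 -1. ]
comb_mid [-0.1 -0.3]
knob_grip [3.  0.9]
set_pin [-1.6  0.4]
set_pin [-2.1  1.4]
cyclone [ 0.7 -0.7]
comb_mid [-0.1  0.1]
knob_grip [ 0.5 -0.3]
set_pin [-0.4  1.5]
drum_front [-0.3 -1.2]
fit [ 0.6396 -0.446  -0.4715 -0.5162  0.4401] [ 0.5779 -0.3525  0.08  ] 294.5917376859298
```

View pics/w3.png

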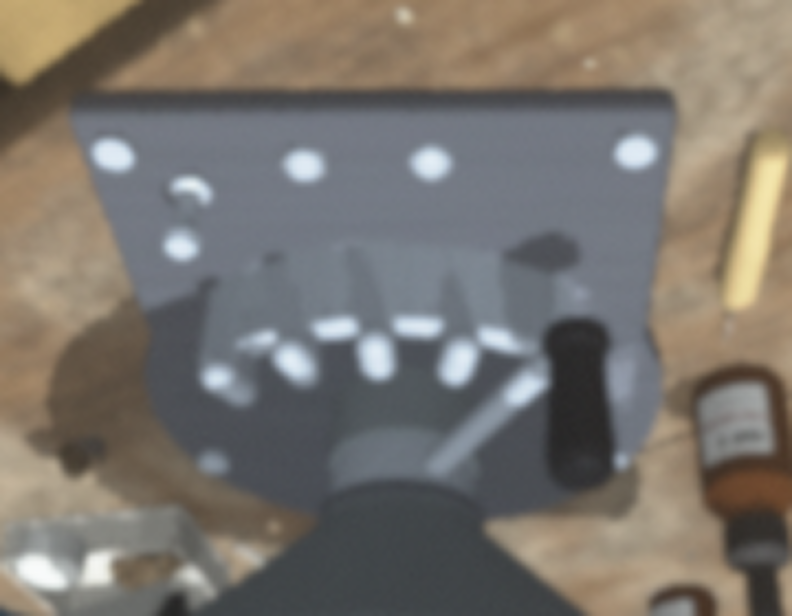

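The crop confirms the pin. Its foot is at (190,190) and its top at (180,245), before the right-most notch, while the other two notches have flat studs at (304,163) and (430,163). The commanded bearing is therefore 0.44. Next I'll check the gripper's clearance to the drum and pick a yaw.

```bash
cat > clr.py <<'E'
from h import *
V=np.array([.6396,-.446,-.4715])
def knob(b,a,V=V):
    r=.112*np.cos(a)-.03*np.sin(a);z=.05+.112*np.sin(a)+.03*np.cos(a)
    t=V[2]+b;return np.array([V[0]-r*np.cos(t),V[1]-r*np.sin(t),z])
def clear(tcp,Rm,op=.02):
    # min gap of body/fingers to drum, cone, table-level deck
    def box(x,y,z): 
        return np.array(np.meshgrid(np.linspace(*x,9),np.linspace(*y,25),np.linspace(*z,12))).reshape(3,-1)
    B=box((-.0375,.0375),(-.095,.095),(-.199,-.049))
    F=np.hstack([box((-.0095,.0095),(s*op/2,s*(op/2+.019)),(-.049,.017)) for s in(-1,1)])
    out=[]
    for P in(B,F):
        p=(Rm@P).T+tcp;r=np.hypot(p[:,0]-V[0],p[:,1]-V[1]);z=p[:,2]
        rad=np.where(z<.146,.034+np.clip((z-.074)/.072,0,1)*.066,.1025)
        dz=np.where(z<.146,.146-z,0)
        g=np.maximum(r-rad,0)*np.where(z<.146,.74,1)
        g2=np.where(z<.146,np.hypot(np.maximum(r-.1025,0),dz),g)
        g=np.minimum(g,g2);g[z>.24]=np.maximum(g[z>.24],z[z>.24]-.24)
        out.append(round(1000*g.min()))
    return out
E
python3 - <<'E'
from clr import *
s=robot.observe();R0=R.from_euler("xyz",s["tool_rot"])
for off in (0,-.008,.006):   # TCP shift along tool z from the knob middle
  for b,a in((-.516,0),(-.516,.17),(0,.17),(.44,.17),(.44,0)):
    print(off,b,a,knob(b,a).round(3),[(y,clear(knob(b,a)+(R0*R.from_euler("z",y)).apply([0,0,off]),(R0*R.from_euler("z",y)).as_matrix())) for y in(-.5,-.25,0,.25,.5)])
E
```

```text
0 -0.516 0 [ 0.578 -0.353  0.08 ] [(-0.5, [0, 19]), (-0.25, [0, 24]), (0, [1, 30]), (0.25, [8, 36]), (0.5, [7, 34])]
0 -0.516 0.17 [ 0.582 -0.358  0.099] [(-0.5, [0, 2]), (-0.25, [0, 7]), (0, [0, 13]), (0.25, [0, 19]), (0.5, [0, 18])]
0 0 0.17 [ 0.546 -0.398  0.099] [(-0.5, [0, 11]), (-0.25, [1, 18]), (0, [4, 23]), (0.25, [2, 18]), (0.5, [0, 12])]
0 0.44 0.17 [ 0.534 -0.443  0.099] [(-0.5, [1, 18]), (-0.25, [1, 21]), (0, [0, 16]), (0.25, [0, 10]), (0.5, [0, 5])]
0 0.44 0 [ 0.528 -0.442  0.08 ] [(-0.5, [8, 34]), (-0.25, [10, 38]), (0, [4, 33]), (0.25, [0, 26]), (0.5, [0, 21])]
-0.008 -0.516 0 [ 0.578 -0.353  0.08 ] [(-0.5, [0, 19]), (-0.25, [0, 23]), (0, [0, 30]), (0.25, [9, 36]), (0.5, [10, 33])]
-0.008 -0.516 0.17 [ 0.582 -0.358  0.099] [(-0.5, [0, 4]), (-0.25, [0, 7]), (0, [0, 13]), (0.25, [2, 20]), (0.5, [4, 18])]
-0.008 0 0.17 [ 0.546 -0.398  0.099] [(-0.5, [0, 11]), (-0.25, [6, 18]), (0, [9, 23]), (0.25, [7, 18]), (0.5, [0, 11])]
-0.008 0.44 0.17 [ 0.534 -0.443  0.099] [(-0.5, [6, 18]), (-0.25, [6, 21]), (0, [1, 16]), (0.25, [0, 10]), (0.5, [0, 4])]
-0.008 0.44 0 [ 0.528 -0.442  0.08 ] [(-0.5, [12, 34]), (-0.25, [12, 38]), (0, [7, 33]), (0.25, [0, 26]), (0.5, [0, 21])]
0.006 -0.516 0 [ 0.578 -0.353  0.08 ] [(-0.5, [0, 21]), (-0.25, [0, 26]), (0, [0, 32]), (0.25, [8, 37]), (0.5, [6, 34])]
0.006 -0.516 0.17 [ 0.582 -0.358  0.099] [(-0.5, [0, 2]), (-0.25, [0, 7]), (0, [0, 13]), (0.25, [0, 19]), (0.5, [0, 18])]
0.006 0 0.17 [ 0.546 -0.398  0.099] [(-0.5, [0, 11]), (-0.25, [0, 18]), (0, [1, 23]), (0.25, [0, 18]), (0.5, [0, 12])]
0.006 0.44 0.17 [ 0.534 -0.443  0.099] [(-0.5, [0, 18]), (-0.25, [0, 21]), (0, [0, 16]), (0.25, [0, 10]), (0.5, [0, 5])]
0.006 0.44 0 [ 0.528 -0.442  0.08 ] [(-0.5, [6, 34]), (-0.25, [11, 38]), (0, [6, 33]), (0.25, [0, 27]), (0.5, [0, 22])]
```

Run:
```python
from clr import *
for lean in (.676,.8,.88):
 for az in (2.685,2.6):
  R0=R.from_euler("xyz",[3.119,lean,az])
  for off in ([0,0,-.008],[.004,0,-.008]):
   print(lean,az,off)
   for b,a in((-.516,0),(-.516,.17),(0,.17),(.44,.17),(.44,0)):
    print("  ",b,a,[(y,clear(knob(b,a)+(R0*R.from_euler("z",y)).apply(off),(R0*R.from_euler("z",y)).as_matrix())) for y in(-.4,-.2,0,.2,.4)])
```

```text
0.676 2.685 [0, 0, -0.008]
   -0.516 0 [(-0.4, [0, 20]), (-0.2, [0, 25]), (0, [0, 29]), (0.2, [7, 35]), (0.4, [10, 36])]
   -0.516 0.17 [(-0.4, [0, 5]), (-0.2, [0, 8]), (0, [0, 13]), (0.2, [1, 19]), (0.4, [3, 20])]
   0 0.17 [(-0.4, [1, 14]), (-0.2, [7, 19]), (0, [9, 23]), (0.2, [8, 19]), (0.4, [2, 14])]
   0.44 0.17 [(-0.4, [6, 20]), (-0.2, [5, 21]), (0, [1, 16]), (0.2, [0, 11]), (0.4, [0, 6])]
   0.44 0 [(-0.4, [13, 36]), (-0.2, [11, 37]), (0, [7, 32]), (0.2, [0, 27]), (0.4, [0, 23])]
0.676 2.685 [0.004, 0, -0.008]
   -0.516 0 [(-0.4, [0, 24]), (-0.2, [0, 28]), (0, [3, 33]), (0.2, [11, 39]), (0.4, [13, 40])]
   -0.516 0.17 [(-0.4, [0, 7]), (-0.2, [0, 12]), (0, [0, 17]), (0.2, [4, 23]), (0.4, [7, 23])]
   0 0.17 [(-0.4, [4, 18]), (-0.2, [10, 23]), (0, [12, 27]), (0.2, [11, 23]), (0.4, [5, 18])]
   0.44 0.17 [(-0.4, [10, 24]), (-0.2, [9, 25]), (0, [4, 20]), (0.2, [0, 14]), (0.4, [0, 10])]
   0.44 0 [(-0.4, [14, 40]), (-0.2, [15, 41]), (0, [10, 36]), (0.2, [1, 31]), (0.4, [0, 26])]
0.676 2.6 [0, 0, -0.008]
   -0.516 0 [(-0.4, [0, 22]), (-0.2, [0, 26]), (0, [4, 32]), (0.2, [10, 37]), (
[... 4244 characters left out ...]
  0.44 0.17 [(-0.4, [18, 26]), (-0.2, [15, 23]), (0, [10, 18]), (0.2, [2, 13]), (0.4, [0, 9])]
   0.44 0 [(-0.4, [21, 44]), (-0.2, [21, 41]), (0, [14, 35]), (0.2, [8, 30]), (0.4, [0, 26])]
0.88 2.6 [0.004, 0, -0.008]
   -0.516 0 [(-0.4, [2, 30]), (-0.2, [13, 35]), (0, [20, 40]), (0.2, [25, 46]), (0.4, [24, 47])]
   -0.516 0.17 [(-0.4, [0, 13]), (-0.2, [7, 18]), (0, [14, 23]), (0.2, [19, 28]), (0.4, [21, 29])]
   0 0.17 [(-0.4, [21, 22]), (-0.2, [25, 28]), (0, [25, 29]), (0.2, [23, 25]), (0.4, [17, 20])]
   0.44 0.17 [(-0.4, [20, 30]), (-0.2, [18, 27]), (0, [13, 22]), (0.2, [5, 17]), (0.4, [0, 12])]
   0.44 0 [(-0.4, [24, 48]), (-0.2, [25, 45]), (0, [18, 39]), (0.2, [10, 34]), (0.4, [0, 30])]
```

Lean 0.68 leaves thin margins and 0.88 leaves 10–20 mm, so I'll go back to the reach limit for more lean.

Call:
{"op": "carry_out", "data": {
  "commands": [
    [[-0.04, 0.01, -0.009], 0, 0.6],
    [[-0.055, 0.014, -0.012], 0, 0.6],
    [[-0.055, 0.014, -0.012], 0, 0.6],
    [[-0.055, 0.014, -0.012], 0, 0.6],
    [[-0.055, 0.014, -0.012], 0, 0.6],
    [[-0.055, 0.014, -0.012], 0, 0.6],
    [[-0.055, 0.012, -0.005], 0, 0.6],
    [[-0.05, 0.01, 0.015], 0, 0.6],
    [[-0.04, 0, 0.025], 0, 0.6],
    [[-0.03, 0, 0.02], 0, 0.6],
    [[-0.03, 0, 0.015], 0, 0.6],
    [[-0.03, 0, 0], 0, 0.6]
  ]
}}

```text
time: 10.05
tool_pos: [0.8155, -0.3735, 0.5401]
tool_rot: [3.117, 0.706, 2.685]
contact_force: [0.1, -0.4, -0.7]
opening: 0.0548
grip_force: 0.0
```

Call:
{"op": "carry_out", "data": {
  "commands": [
    [[-0.055, 0, -0.01], 0, 0.6],
    [[-0.055, 0, -0.01], 0, 0.6],
    [[-0.055, 0, -0.01], 0, 0.6]
  ]
}}

```text
time: 10.42
tool_pos: [0.8111, -0.3746, 0.6035]
tool_rot: [3.115, 0.831, 2.683]
contact_force: [0.7, 0.7, -0.1]
opening: 0.055
grip_force: 0.0
```

Run:
```python
from h import *
s=robot.observe();print(s["qpos"].round(3),s["tool_pos"],s["tool_rot"],s["qvel"].round(2))
```

```text
[-0.55   0.784  0.036  0.094  1.495 -1.64 ] [ 0.8111376  -0.37455507  0.60345375] [3.11457664 0.83094919 2.68262982] [-0.02 -0.11  0.    0.04 -0.16 -0.01]
```

Call:
{"op": "carry_out", "data": {
  "commands": [
    [[-0.055, 0, -0.01], 0, 0.6],
    [[-0.03, 0, -0.01], 0, 0.6],
    [[0.03, 0, -0.01], 0, 0.6],
    [[0.05, 0, -0.02], 0, 0.6]
  ]
}}

```text
time: 10.92
tool_pos: [0.7631, -0.3538, 0.6056]
tool_rot: [3.111, 0.88, 2.681]
contact_force: [1.4, -0.7, 1.8]
opening: 0.055
grip_force: 0.0
```

```bash
cat >> h.py <<'E'
def go(target,s,label=""):
    d=tool(s)[:3,:3].T@(np.array(target)-s["tool_pos"]);print(label,"tool shift",d.round(4));return d
E
python3 - <<'E'
from clr import *
s=robot.observe();print(s["time"],s["qpos"].round(3),s["tool_pos"],s["tool_rot"].round(3))
R0=tool(s)[:3,:3]
go(knob(-.516,0)+R0@[.004,0,-.138],s)
E
```

```text
10.925 [-0.565  0.505  0.593  0.12   1.171 -1.684] [ 0.76310398 -0.35378962  0.60559702] [3.111 0.88  2.681]
 tool shift [ 0.5152 -0.0874  0.0659]
```

Call:
{"op": "carry_out", "data": {
  "commands": [
    [[0.04, -0.007, 0.005], 0, 0.6],
    [[0.05, -0.009, 0.007], 0, 0.6],
    [[0.055, -0.009, 0.007], 0, 0.6],
    [[0.055, -0.009, 0.007], 0, 0.6],
    [[0.055, -0.009, 0.007], 0, 0.6],
    [[0.055, -0.009, 0.007], 0, 0.6],
    [[0.055, -0.009, 0.007], 0, 0.6],
    [[0.05, -0.009, 0.007], 0, 0.6],
    [[0.05, -0.009, 0.006], 0, 0.6],
    [[0.035, -0.005, 0.004], 0, 0.6],
    [[0.015, -0.003, 0.002], 0.1, 0.6],
    [[0, 0, 0], 0.1, 0.6],
    [[0, 0, 0], 0.1, 0.6]
  ]
}}

```text
time: 12.55
tool_pos: [0.5092, -0.3085, 0.2267]
tool_rot: [2.796, 0.773, 2.257]
contact_force: [-0.3, -0.7, 0.6]
opening: 0.0553
grip_force: 0.0
```

Run:
```python
from fit import *
from clr import *
import pickle
A,B=pickle.load(open("cams.pkl","rb"));a=np.array
s=robot.observe();W=robot.read_camera("wrist");save(W,"w4.png")
obs=[(A,None,"cyclone",a([377.8,195]),.5),(B,None,"cyclone",a([420.7,260.8]),.5),(A,None,"set_pin",a([410.7,221.7]),.5),(B,None,"set_pin",a([408.8,315.6]),.5),(B,None,"comb_mid",a([398.6,274.3]),.5),(B,None,"knob_grip",a([371.9,249.4]),.5),(B,None,"drum_front",a([400.3,253.9]),.5)]
for t in ["comb_mid","knob_grip","set_pin","drum_front"]:
    o=robot.tip_of(W,t)
    if o:
        print(t,np.round(o[0]["at"],1),round(o[0]["p"],2));obs.append((W,s,t,a(o[0]["at"]),1))
v=fit(obs);k=pt("knob_grip",v);print("fit",v.round(4),k.round(4))
print(s["time"],s["qpos"].round(3),s["tool_pos"].round(4),s["tool_rot"].round(3))
go(k+tool(s)[:3,:3]@[.004,0,-.008],s)
```

```text
comb_mid [238.  149.1] 0.92
knob_grip [292.9 148.6] 0.96
set_pin [166.6 118.1] 0.78
drum_front [247.6 221.8] 0.65
cyclone [ 3.1 -1.4]
cyclone [6. 1.]
set_pin [0.7 0.6]
set_pin [-0.1  4. ]
comb_mid [-1.1  0.4]
knob_grip [2.4 0.1]
drum_front [-0.9 -0.5]
comb_mid [0.9 0.8]
knob_grip [ 0.1 -0.5]
set_pin [0.3 0.2]
drum_front [-0.9 -1.1]
fit [ 0.6362 -0.4475 -0.5067 -0.5313  0.4994] [ 0.5793 -0.351   0.08  ]
12.55 [-0.829  0.229  2.066  1.383  0.312 -2.903] [ 0.5092 -0.3085  0.2267] [2.796 0.773 2.257]
 tool shift [ 0.0511 -0.0281  0.1508]
```

View pics/w4.png

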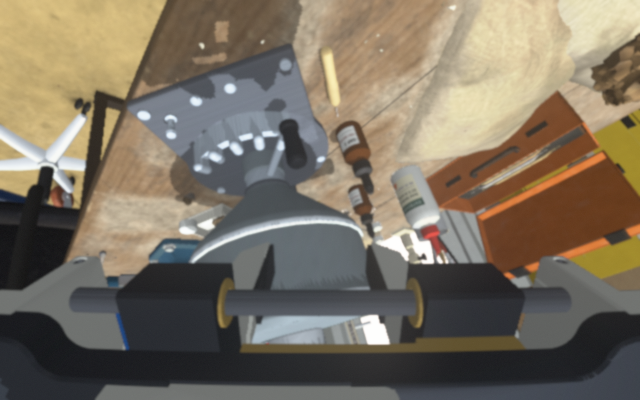

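The view shows the knob at (292,145), the teeth from (202,165) to (280,135) and the pin at (170,125). The wrist joint q5 is near its limit, so I'll fit the kinematics and check the joints along the whole job first.

```bash
cat > kin.py <<'E'
from clr import *
from scipy.optimize import least_squares
D=[([1.08900927,.34274,1.52502,0,1.275376,-.145993],[.17279778,.49534975,.24303487]),
([-.512,.959,.036,.017,1.998,-1.628],[.73942737,-.32213843,.38390956]),
([-.517,1.026,.037,.032,1.784,-1.63],[.80266113,-.35790428,.34179952]),
([-.536,.884,.037,.06,1.692,-1.637],[.79915314,-.36460311,.47670403]),
([-.569,.396,.814,.098,1.26,-1.69],[.6912156,-.31816798,.54588294]),
([-.945,.091,2.115,.797,.453,-2.71],[.4239,-.2948,.2295]),
([-.55,.784,.036,.094,1.495,-1.64],[.8111376,-.37455507,.60345375]),
([-.565,.505,.593,.12,1.171,-1.684],[.76310398,-.35378962,.60559702]),
([-.829,.229,2.066,1.383,.312,-2.903],[.5092,-.3085,.2267]),
([-.532,.219,1.324,0,1.598,-1.655],[.4618,-.1832,.3799])]
E_=R.from_euler
def fk(q,k):
    a1,d,h,L1,a3,L2,L3=k
    Rw=E_("z",q[0])*E_("y",q[1]+q[2]);Rt=Rw*E_("z",q[3])*E_("y",q[4])*E_("z",q[5]+np.pi/2)
    p=E_("z",q[0]).apply([a1,d,h])+(E_("z",q[0])*E_("y",q[1])).apply([0,0,L1])+Rw.apply([a3,0,L2])+Rt.apply([0,0,L3])
    return p,Rt
f=least_squares(lambda k:np.concatenate([fk(q,k)[0]-p for q,p in D]),[0,.07,.3,.4,0,.4,.2])
K=f.x
LO=np.array([-2.53,-.77,.04,-1,.28,-3.11]);HI=np.array([2.53,2.02,2.7,4.14,2.66,3.11])
def ik(p,Rm,q0):
    g=lambda q:np.concatenate([(fk(q,K)[0]-p)*5,(Rm.inv()*fk(q,K)[1]).as_rotvec()])
    r=least_squares(g,q0);return r.x,np.abs(r.fun).max()
E
python3 - <<'E'
from kin import *
print(K.round(4),np.abs(f.fun).max()*1000,"mm")
s=robot.observe();R0=R.from_euler("xyz",s["tool_rot"]);print((R0.inv()*fk(s["qpos"],K)[1]).magnitude())
for dy in(0,-.3,-.6,1.57,3.14-.3):
  q=s["qpos"].copy();q[5]+=dy
  Rm=R0*R.from_euler("z",dy)
  print("dy",dy)
  for nm,b,a,off in(("pre",-.525,0,-.06),("gr",-.525,0,-.008),("up",-.525,.17,-.008),("mid",0,.17,-.008),("end",.44,.17,-.008),("dn",.44,0,-.008),("off",.44,0,-.08)):
    q,e=ik(knob(b,a)+Rm.apply([.004,0,off]),Rm,q);print(nm,q.round(2),round(e,4),"ok" if ((q>LO)&(q<HI)).all() else "OUT")
E
```

```text
[3.000e-04 7.650e-02 2.237e-01 5.055e-01 4.690e-02 3.796e-01 3.010e-01] 0.4138150726202272 mm
5.817430804752495e-16
dy 0
pre [-0.82  0.5   2.08  2.2   0.37 -3.76] 0.0 OUT
gr [-0.79  0.61  2.    2.32  0.38 -3.85] 0.0 OUT
up [-0.79  0.58  1.97  2.2   0.34 -3.73] 0.0 OUT
mid [-0.91  0.58  1.98  2.02  0.4  -3.64] 0.0 OUT
end [-0.99  0.6   1.92  1.84  0.43 -3.52] 0.0 OUT
dn [-1.    0.64  1.94  1.93  0.45 -3.63] 0.0 OUT
off [-1.07  0.48  2.04  1.76  0.48 -3.5 ] 0.0 OUT
dy -0.3
pre [-0.82  0.5   2.08  2.2   0.38 -4.06] 0.0 OUT
gr [-0.79  0.61  2.    2.32  0.38 -4.15] 0.0 OUT
up [-0.79  0.58  1.97  2.19  0.35 -4.02] 0.0 OUT
mid [-0.91  0.58  1.98  2.02  0.41 -3.94] 0.0 OUT
end [-0.99  0.6   1.92  1.84  0.43 -3.81] 0.0 OUT
dn [-1.    0.64  1.94  1.93  0.46 -3.93] 0.0 OUT
off [-1.07  0.49  2.04  1.76  0.48 -3.8 ] 0.0 OUT
dy -0.6
pre [-0.83  0.5   2.08  2.19  0.38 -4.35] 0.0 OUT
gr [-0.79  0.62  2.    2.31  0.38 -4.45] 0.0 OUT
up [-0.79  0.58  1.97  2.19  0.35 -4.32] 0.0 OUT
mid [-0.91  0.58  1.98  2.01  0.41 -4.24] 0.0 OUT
end [-0.99  0.6   1.91  1.83  0.43 -4.11] 0.0 OUT
dn [-1.    0.64  1.94  1.92  0.46 -4.22] 0.0 OUT
off [-1.07  0.49  2.04  1.75  0.48 -4.1 ] 0.0 OUT
dy 1.57
pre [-0.81  0.5   2.07  2.18  0.36 -2.16] 0.0 ok
gr [-0.78  0.61  1.99  2.31  0.37 -2.26] 0.0 ok
up [-0.78  0.58  1.96  2.18  0.33 -2.13] 0.0 ok
mid [-0.9   0.57  1.97  2.    0.39 -2.05] 0.0 ok
end [-0.98  0.6   1.91  1.82  0.42 -1.92] 0.0 ok
dn [-0.99  0.63  1.93  1.92  0.45 -2.03] 0.0 ok
off [-1.06  0.48  2.03  1.75  0.47 -1.91] 0.0 ok
dy 2.8400000000000003
pre [-0.82  0.49  2.06  2.15  0.36 -0.86] 0.0 ok
gr [-0.78  0.61  1.98  2.28  0.36 -0.97] 0.0 ok
up [-0.79  0.58  1.96  2.14  0.33 -0.83] 0.0 ok
mid [-0.91  0.57  1.96  1.97  0.39 -0.75] 0.0 ok
end [-0.98  0.6   1.9   1.79  0.42 -0.62] 0.0 ok
dn [-0.99  0.63  1.92  1.89  0.44 -0.74] 0.0 ok
off [-1.06  0.48  2.02  1.72  0.47 -0.61] 0.0 ok
```

The model fits to 0.4 mm. The grasp needs a half turn about the tool axis, which gives the same grasp, to keep joint 6 in range. Next I'll refit the cyclone with the pin fixed at 0.44 and check the sweep of that turn.

Run:
```python
from fit import *
from kin import *
import pickle
A,B=pickle.load(open("cams.pkl","rb"));a=np.array
s=robot.observe();W=robot.read_camera("wrist")
s2=dict(tool_pos=a([.4239,-.2948,.2295]),tool_rot=a([3.119,.676,2.685]))
obs=[(A,None,"set_pin",a([410.7,221.7]),.5),(B,None,"set_pin",a([408.8,315.6]),.5),(B,None,"comb_mid",a([398.6,274.3]),.5),(B,None,"knob_grip",a([371.9,249.4]),.5),(B,None,"drum_front",a([400.3,253.9]),.5),
(W,s2,"comb_mid",a([287.4,193.3]),.7),(W,s2,"knob_grip",a([328.8,204.8]),.7),(W,s2,"set_pin",a([243.2,153]),.7),(W,s2,"drum_front",a([283.6,252.2]),.5),
(W,s,"comb_mid",a([238,149.1]),1),(W,s,"knob_grip",a([292.9,148.6]),1),(W,s,"set_pin",a([166.6,118.1]),1),(W,s,"drum_front",a([247.6,221.8]),.5)]
g=lambda v:np.concatenate([w*(proj(c,pt(n,[*v,.44]),st)-p)/c["fx"]*500 for c,st,n,p,w in obs])
r=least_squares(g,[.636,-.447,-.49,-.52],loss="soft_l1");v=[*r.x,.44]
for o in obs:print(o[2],(proj(o[0],pt(o[2],v),o[1])-o[3]).round(1))
print(np.round(v,4),pt("knob_grip",v).round(4),r.cost, "free knob tri:",tri([ray(W,[328.8,204.8],s2),ray(W,[292.9,148.6],s),ray(B,[371.9,249.4])]))
import clr;clr.V[:]=v[:3]
R0=tool(s)[:3,:3]
for z in(0,.04): print([clear(s["tool_pos"]+R0@[0,0,z],R0@R.from_euler("z",t).as_matrix(),.055) for t in np.arange(0,3.2,.3)])
```

```text
set_pin [-1.   0.7]
set_pin [-2.   2.4]
comb_mid [-0.7  0.8]
knob_grip [1.4 0.7]
drum_front [-0.2  0.2]
comb_mid [-0.7  0.7]
knob_grip [2.4 0.6]
set_pin [0.3 0.1]
drum_front [-1.1 -0.3]
comb_mid [-0.1  1.9]
knob_grip [-0.3 -1.1]
set_pin [ 3.9 -0.4]
drum_front [-2.6  0.4]
[ 0.638  -0.4439 -0.4497 -0.5488  0.44  ] [ 0.5774 -0.3497  0.08  ] 16.0890632387783 free knob tri: (array([ 0.57474669, -0.34895699,  0.08262326]), [np.float64(0.0031091885533348347), np.float64(0.0009487461844374853), np.float64(0.0022033355691213913)])
[[91, 63], [89, 67], [76, 58], [72, 48], [67, 41], [67, 39], [66, 39], [65, 39], [65, 43], [75, 50], [88, 59]]
[[62, 34], [62, 41], [50, 35], [44, 24], [40, 16], [38, 12], [37, 12], [38, 11], [37, 15], [45, 21], [59, 30]]
```

Call:
{"op": "carry_out", "data": {
  "commands": [
    [[0, 0, 0.002], 0.185, 0.6],
    [[0, 0, 0.002], 0.185, 0.6],
    [[0, 0, 0.002], 0.185, 0.6],
    [[0, 0, 0.002], 0.185, 0.6],
    [[0, 0, 0.002], 0.185, 0.6],
    [[0, 0, 0.002], 0.185, 0.6],
    [[0, 0, 0.002], 0.185, 0.6],
    [[0, 0, 0.002], 0.185, 0.6],
    [[0, 0, 0.002], 0.185, 0.6],
    [[0, 0, 0.002], 0.185, 0.6],
    [[0, 0, 0.002], 0.185, 0.6],
    [[0, 0, 0.002], 0.185, 0.6],
    [[0, 0, 0.002], 0.185, 0.6],
    [[0, 0, 0.002], 0.185, 0.6],
    [[0, 0, 0.002], 0.185, 0.6],
    [[0, 0, 0.002], 0.185, 0.6],
    [[0, 0, 0.002], 0.18, 0.6]
  ]
}}

```text
time: 14.98
tool_pos: [0.5318, -0.318, 0.2024]
tool_rot: [-2.79, -0.769, -0.893]
contact_force: [-0.4, 1.0, -0.4]
opening: 0.0552
grip_force: 0.0
```

```bash
sed -i 's/^V=.*/V=np.array([.638,-.4439,-.4497])/' clr.py
python3 - <<'E'
from kin import *
s=robot.observe();R0=R.from_euler("xyz",s["tool_rot"]);k=np.array([.577,-.350,.080])
print(s["time"],s["qpos"].round(3),s["tool_pos"].round(4),s["tool_rot"].round(3),"z",R0.apply([0,0,1]).round(3),"x",R0.apply([1,0,0]).round(3))
for off in([-.004,0,-.058],[-.004,0,-.008]):
    t=k+R0.apply(off);go(t,s);q,e=ik(t,R0,s["qpos"]);print(q.round(2),clear(t,R0.as_matrix(),.055))
E
```

```text
14.975 [-0.803  0.311  2.037  1.558  0.288  0.081] [ 0.5318 -0.318   0.2024] [-2.79  -0.769 -0.893] z [ 0.677 -0.293 -0.675] x [ 0.451 -0.56   0.695]
 tool shift [-0.0509  0.0288  0.0646]
[-0.82  0.5   2.08  2.21  0.38 -0.62] [56, 49]
 tool shift [-0.0509  0.0288  0.1146]
[-0.78  0.61  2.    2.33  0.38 -0.71] [21, 45]
```

Call:
{"op": "carry_out", "data": {
  "commands": [
    [[-0.0085, 0.0048, 0.008], 0, 0.6],
    [[-0.0085, 0.0048, 0.008], 0, 0.6],
    [[-0.0085, 0.0048, 0.01], 0, 0.6],
    [[-0.0085, 0.0048, 0.012], 0, 0.6],
    [[-0.0085, 0.0048, 0.013], 0, 0.6],
    [[-0.0085, 0.0048, 0.013], 0, 0.6],
    [[0, 0, 0], 0, 0.6]
  ]
}}

```text
time: 15.85
tool_pos: [0.5351, -0.3304, 0.1154]
tool_rot: [-2.795, -0.768, -0.886]
contact_force: [0.0, 0.8, 1.2]
opening: 0.0551
grip_force: 0.0
```

Run:
```python
from kin import *
s=robot.observe();R0=R.from_euler("xyz",s["tool_rot"]);k=np.array([.577,-.350,.080])
W=robot.read_camera("wrist");B=robot.read_camera("side");save(B,"s5.png",(280,120,520,380),2.2)
o=robot.tip_of(W,"knob_grip");print("knob in wrist",[(x["at"],x["p"]) for x in o],proj(W,k,s))
print(s["time"],s["qpos"].round(3),s["tool_pos"].round(4),s["tool_rot"].round(3),"z",R0.apply([0,0,1]).round(3))
for off in([-.004,0,-.008],):
    t=k+R0.apply(off);go(t,s);q,e=ik(t,R0,s["qpos"]);print(q.round(2),clear(t,R0.as_matrix(),.055))
```

```text
knob in wrist [([316.1, 224.1], 0.71)] [318.01016581 226.43235331]
15.85 [-0.819  0.503  2.086  2.211  0.376 -0.624] [ 0.5351 -0.3304  0.1154] [-2.795 -0.768 -0.886] z [ 0.676 -0.292 -0.676]
 tool shift [ 0.0014 -0.0004  0.05  ]
[-0.78  0.61  2.    2.32  0.38 -0.71] [21, 45]
```

View pics/s5.png

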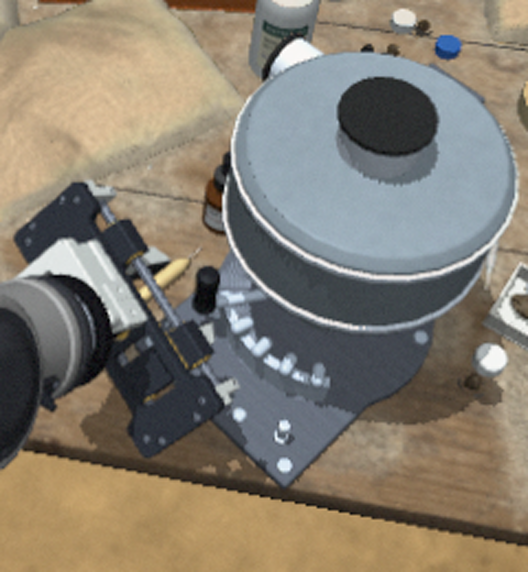

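The side view shows the gripper leaning in, with the fingers pointing at the knob (205,290) and clear of the drum. The wrist view agrees within 2 px, so I'll advance and grip.

Call:
{"op": "carry_out", "data": {
  "commands": [
    [[0, 0, 0.012], 0, 0.6],
    [[0, 0, 0.012], 0, 0.6],
    [[0.001, 0, 0.013], 0, 0.6],
    [[0, 0, 0.009], 0, 0.6],
    [[0, 0, 0.004], 0, 0.6],
    [[0, 0, 0], 0, 0.6]
  ]
}}

```text
time: 16.75
tool_pos: [0.5696, -0.3457, 0.0831]
tool_rot: [-2.793, -0.769, -0.889]
contact_force: [0.0, -0.4, -0.3]
opening: 0.0554
grip_force: 0.0
```

Call:
{"op": "carry_out", "data": {
  "commands": [
    [[0, 0, 0], 0, 0],
    [[0, 0, 0], 0, 0],
    [[0, 0, 0], 0, 0],
    [[0, 0, 0], 0, 0],
    [[0, 0, 0], 0, 0]
  ],
  "newtons": 20
}}

```text
time: 17.38
tool_pos: [0.5696, -0.3455, 0.0837]
tool_rot: [-2.794, -0.77, -0.888]
contact_force: [-1.9, 3.1, 3.5]
opening: 0.023
grip_force: 18.5
```

Run:
```python
from kin import *
s=robot.observe();R0=R.from_euler("xyz",s["tool_rot"]);M=R0.as_matrix()
print(s["time"],s["qpos"].round(3),s["tool_pos"].round(4),s["tool_rot"].round(3),s["opening"],s["grip_force"],s["contact_force"].round(1),"\n",M.round(3))
k0=knob(-.5488,0)
for a in(.04,.08,.12,.17): print(a,"shift",(M.T@(knob(-.5488,a)-k0)*1000).round(1))
```

```text
17.375 [-0.785  0.609  2.005  2.319  0.381 -0.709] [ 0.5696 -0.3455  0.0837] [-2.794 -0.77  -0.888] 0.02301035512878854 18.52582253428409 [-1.9  3.1  3.5] 
 [[ 0.453 -0.579  0.678]
 [-0.557 -0.777 -0.293]
 [ 0.696 -0.245 -0.675]]
0.04 shift [ 4.  -0.7 -2.2]
0.08 shift [ 8.1 -1.2 -4.3]
0.12 shift [12.3 -1.7 -6.2]
0.17 shift [17.7 -2.3 -8.4]
```

Gripped, at 23 mm opening and 18.5 N. Now I'll raise it along its arc.

Call:
{"op": "carry_out", "data": {
  "commands": [
    [[0.002, -0.0003, -0.0011], 0, 0],
    [[0.002, -0.0003, -0.0011], 0, 0],
    [[0.0025, -0.0003, -0.0013], 0, 0],
    [[0.0025, -0.0003, -0.0012], 0, 0],
    [[0.0025, -0.0003, -0.0012], 0, 0],
    [[0.0025, -0.0003, -0.0011], 0, 0],
    [[0.0025, -0.0003, -0.0011], 0, 0],
    [[0.0015, -0.0002, -0.0006], 0, 0]
  ]
}}

```text
time: 18.38
tool_pos: [0.5715, -0.3506, 0.1008]
tool_rot: [-2.796, -0.765, -0.888]
contact_force: [-6.7, 5.4, -3.7]
opening: 0.0209
grip_force: 19.7
```

Run:
```python
from kin import *
s=robot.observe();R0=R.from_euler("xyz",s["tool_rot"]);M=R0.as_matrix()
p0=np.array([.5696,-.3455,.0837])
print(s["time"],s["qpos"].round(3),"moved mm",((s["tool_pos"]-p0)*1000).round(1),s["tool_rot"].round(3),s["opening"],s["grip_force"],s["contact_force"].round(1),s["torque"].round(2))
B=robot.read_camera("side");save(B,"s6.png",(310,210,460,320),5)
# swing plan: b from -.5488 to .44 at a=.175, yaw by total -0.5; per-step tool shifts
N=20;bs=np.linspace(-.5488,.44,N+1);ys=np.linspace(0,-.5,N+1)
for i in range(N):
    Rm=R0*R.from_euler("z",ys[i])
    d=Rm.inv().apply(knob(bs[i+1],.175)-knob(bs[i],.175)) 
    off=(s["tool_pos"]-knob(bs[0],.175))
    print(i,(d*1000).round(1),clear(knob(bs[i],.175)+off,Rm.as_matrix(),.023))
```

```text
18.375 [-0.789  0.576  1.982  2.192  0.342 -0.576] moved mm [ 1.9 -5.1 17.1] [-2.796 -0.765 -0.888] 0.020922628413019284 19.748112941742875 [-6.7  5.4 -3.7] [0.85 2.19 0.18]
0 [-0.3  4.8 -2. ] [16, 31]
1 [-0.3  4.8 -1.9] [17, 31]
2 [-0.2  4.9 -1.7] [18, 31]
3 [-0.1  5.  -1.5] [19, 32]
4 [-0.1  5.  -1.4] [20, 32]
5 [-0.   5.1 -1.2] [21, 32]
6 [ 0.   5.1 -1. ] [22, 32]
7 [ 0.1  5.1 -0.8] [23, 32]
8 [ 0.1  5.2 -0.6] [23, 32]
9 [ 0.2  5.2 -0.5] [24, 32]
10 [ 0.2  5.2 -0.3] [24, 32]
11 [ 0.3  5.2 -0.1] [24, 32]
12 [0.3 5.2 0.1] [24, 32]
13 [0.3 5.2 0.3] [24, 31]
14 [0.4 5.2 0.5] [23, 31]
15 [0.4 5.1 0.7] [23, 31]
16 [0.5 5.1 0.9] [23, 31]
17 [0.5 5.1 1. ] [22, 31]
18 [0.6 5.  1.2] [21, 31]
19 [0.6 5.  1.4] [20, 30]
```

View pics/s6.png

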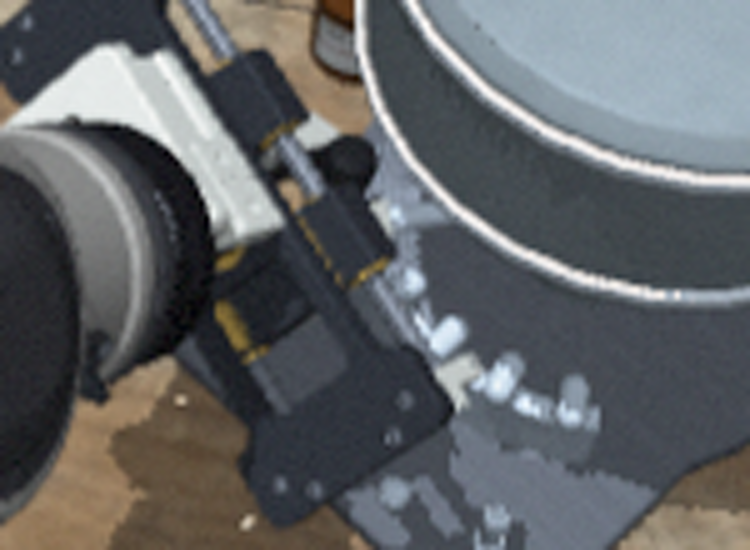

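The side view shows the knob (345,160) held between the fingers with the rod lifted beside the first tooth. It's up about 17 mm, so I'll lift it a bit more and then swing the first half.

Call:
{"op": "carry_out", "data": {
  "commands": [
    [[0.0007, -0.0005, -0.0013], 0, 0],
    [[0.0007, -0.0005, -0.0013], 0, 0],
    [[0, 0, 0], 0, 0]
  ],
  "newtons": 24
}}

```text
time: 18.8
tool_pos: [0.5726, -0.3514, 0.1055]
tool_rot: [-2.794, -0.77, -0.89]
contact_force: [-0.6, -3.8, -8.0]
opening: 0.0204
grip_force: 23.3
```

Call:
{"op": "carry_out", "data": {
  "commands": [
    [[-0.0003, 0.004, -0.0016], -0.02, 0],
    [[-0.0003, 0.0048, -0.0019], -0.025, 0],
    [[-0.0002, 0.0049, -0.0017], -0.025, 0],
    [[-0.0001, 0.005, -0.0015], -0.025, 0],
    [[-0.0001, 0.005, -0.0014], -0.025, 0],
    [[0, 0.0051, -0.0012], -0.025, 0],
    [[0, 0.0051, -0.001], -0.025, 0],
    [[0.0001, 0.0051, -0.0008], -0.025, 0]
  ]
}}

```text
time: 19.8
tool_pos: [0.5429, -0.3778, 0.1046]
tool_rot: [-2.988, -0.817, -0.616]
contact_force: [-3.6, 7.8, -0.4]
opening: 0.0183
grip_force: 24.1
```

Run:
```python
from kin import *
s=robot.observe()
print(s["time"],s["qpos"].round(3),s["tool_pos"].round(4),s["tool_rot"].round(3),s["opening"],s["grip_force"],s["contact_force"].round(1))
p=s["tool_pos"];off=np.array([.5696,-.3455,.0837])-knob(-.5488,0);k=p-off;d=V[:2]-k[:2];print("knob est",k.round(4),"r",np.hypot(*d),"b",np.arctan2(d[1],d[0])-V[2])
B=robot.read_camera("side");save(B,"s7.png",(310,210,460,320),5)
```

```text
19.8 [-0.88   0.563  1.997  2.055  0.39  -0.708] [ 0.5429 -0.3778  0.1046] [-2.988 -0.817 -0.616] 0.01832369874801829 24.07092783760163 [-3.6  7.8 -0.4]
knob est [ 0.5506 -0.3821  0.1009] r 0.10703853373215601 b -0.16593744824423806
```

View pics/s7.png

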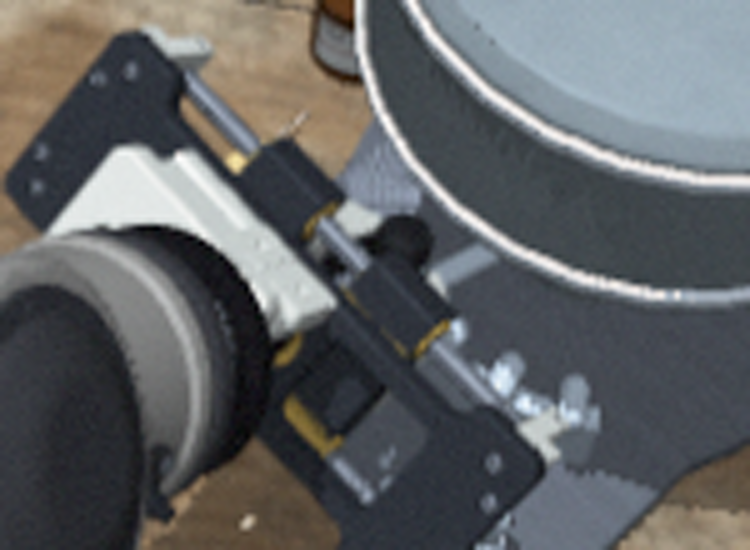

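Run:
```python
from kin import *
s=robot.observe();print(s["contact_force"].round(1))
rs=[]
for n in("scene","side","wrist"):
    c=robot.read_camera(n);o=robot.tip_of(c,"knob_grip")
    if n=="wrist":save(c,"w8.png",(220,150,440,330),3.5)
    if o:
        print(n,np.round(o[0]["at"],1),round(o[0]["p"],2));rs.append(ray(c,o[0]["at"],s))
if len(rs)>1:print(tri(rs))
```

```text
[-3.2  6.2 -1.2]
side [385.9 262.3] 0.56
wrist [316.9 256. ] 0.6
(array([ 0.55279157, -0.38158568,  0.09917797]), [np.float64(0.002429585576607691), np.float64(0.0024295855766078046)])
```

View pics/w8.png

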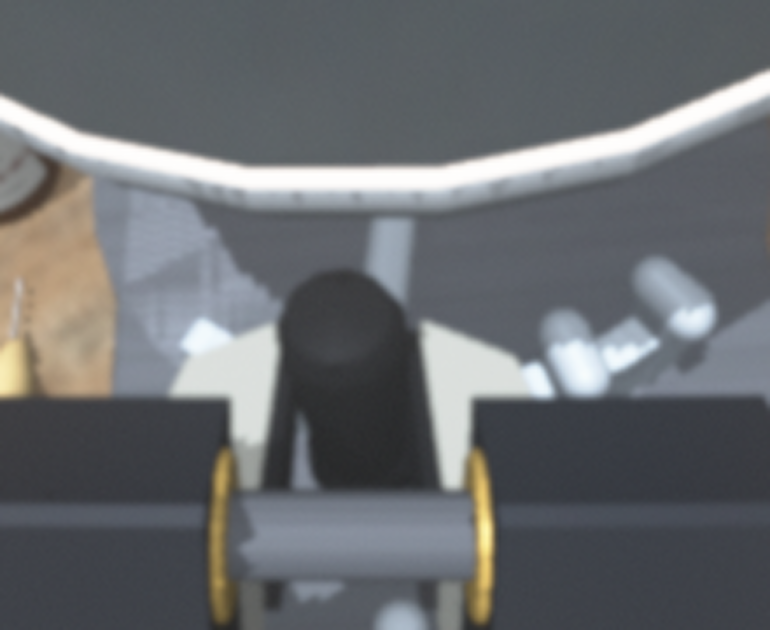

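The wrist view shows the knob held upright between the pads with the rod raised and two teeth still ahead on the right. The triangulated height of 99 mm means a lift of about 0.175. I'll continue the swing.

Call:
{"op": "carry_out", "data": {
  "commands": [
    [[0.0001, 0.0052, -0.0006], -0.025, 0],
    [[0.0002, 0.0052, -0.0005], -0.025, 0],
    [[0.0002, 0.0052, -0.0003], -0.025, 0],
    [[0.0003, 0.0052, -0.0001], -0.025, 0],
    [[0.0003, 0.0052, 0.0001], -0.025, 0],
    [[0.0003, 0.0052, 0.0003], -0.025, 0],
    [[0.0004, 0.0052, 0.0005], -0.025, 0]
  ]
}}

```text
time: 21.02
tool_pos: [0.5271, -0.4112, 0.1039]
tool_rot: [3.107, -0.827, -0.361]
contact_force: [-3.7, 4.7, -4.1]
opening: 0.0182
grip_force: 24.1
```

Run:
```python
from kin import *
s=robot.observe()
print(s["time"],s["qpos"].round(3),s["tool_pos"].round(4),s["tool_rot"].round(3),s["opening"],s["grip_force"],s["contact_force"].round(1))
p=s["tool_pos"];k=p+[.0099,-.0038,-.0054];d=V[:2]-k[:2];print("knob est",k.round(4),"r",np.hypot(*d),"b",np.arctan2(d[1],d[0])-V[2])
rs=[]
for n in("side","wrist"):
    c=robot.read_camera(n);o=robot.tip_of(c,"knob_grip")
    if o:
        print(n,np.round(o[0]["at"],1),round(o[0]["p"],2));rs.append(ray(c,o[0]["at"],s))
if len(rs)>1:print(tri(rs))
```

```text
21.025 [-0.953  0.576  1.967  1.918  0.418 -0.798] [ 0.5271 -0.4112  0.1039] [ 3.107 -0.827 -0.361] 0.018206030325057083 24.137349844240816 [-3.7  4.7 -4.1]
knob est [ 0.537  -0.415   0.0985] r 0.10505355820456062 b 0.17055537102561685
side [406.7 273.9] 0.7
wrist [319.3 260.4] 0.8
(array([ 0.53515826, -0.41713663,  0.10817181]), [np.float64(0.003245386775500679), np.float64(0.0032453867755008158)])
```

Call:
{"op": "carry_out", "data": {
  "commands": [
    [[0.0004, 0.0051, 0.0007], -0.025, 0],
    [[0.0005, 0.0051, 0.0009], -0.025, 0],
    [[0.0005, 0.0051, 0.001], -0.025, 0],
    [[0.0006, 0.005, 0.0012], -0.025, 0],
    [[0.0006, 0.005, 0.0014], -0.025, 0],
    [[0.0003, 0.002, 0.0006], 0, 0],
    [[0, 0, 0], 0, 0]
  ]
}}

```text
time: 22.1
tool_pos: [0.5235, -0.4398, 0.1039]
tool_rot: [2.974, -0.814, -0.181]
contact_force: [-5.5, 2.8, -3.9]
opening: 0.0184
grip_force: 23.9
```

Run:
```python
from kin import *
s=robot.observe()
print(s["time"],s["qpos"].round(3),s["tool_pos"].round(4),s["tool_rot"].round(3),s["opening"],s["grip_force"],s["contact_force"].round(1))
p=s["tool_pos"];k=p+[.0099,-.0038,-.0054];d=V[:2]-k[:2];print("knob est",k.round(4),"r",np.hypot(*d),"b",np.arctan2(d[1],d[0])-V[2])
for n in("wrist","side"):
    c=robot.read_camera(n)
    if n=="wrist": save(c,"w9.png",(180,150,460,380),2.8);print([ (t,proj(c,knob(b,0)*[1,1,0]+[0,0,.0575],s).round()) for t,b in(("k",.44),)])
    else: save(c,"s9.png",(330,210,480,320),5)
```

```text
22.1 [-0.994  0.595  1.918  1.81   0.431 -0.839] [ 0.5235 -0.4398  0.1039] [ 2.974 -0.814 -0.181] 0.01840558785240514 23.903174877923448 [-5.5  2.8 -3.9]
knob est [ 0.5334 -0.4436  0.0985] r 0.1046326801318544 b 0.44662075338425783
[('k', array([313., 289.]))]
```

View pics/w9.png

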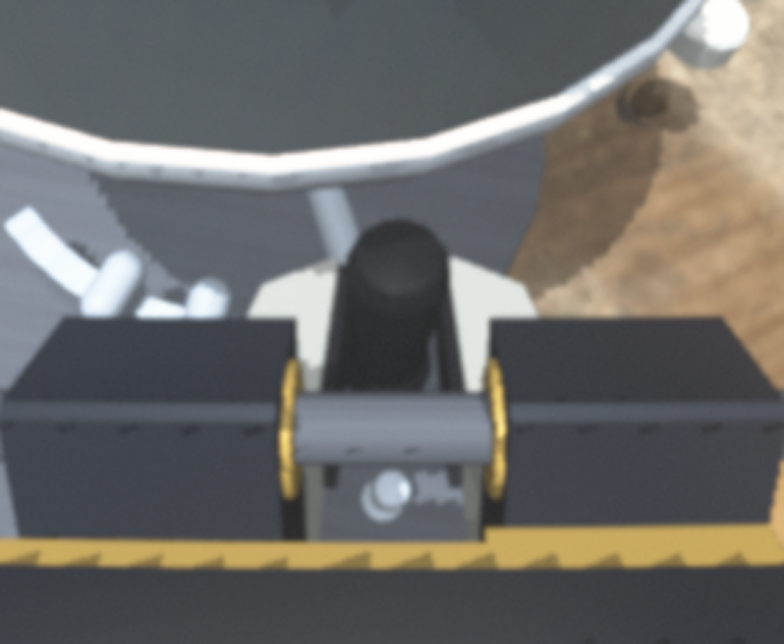

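The wrist view shows the pin (foot at crop 383,500, top at 392,490) right behind the knob, with teeth 2 and 3 to the left (112,285 and 208,300). I'll work out the bearing error.

Run:
```python
from kin import *
s=robot.observe();c=robot.read_camera("wrist")
def at(x,y,z):
    o,d=ray(c,[180+x/2.8,150+y/2.8],s);return o+d*(z-o[2])/d[2]
pf=at(381,503,.012);ptp=at(392,490,.037)
br=lambda p:(np.arctan2(V[1]-p[1],V[0]-p[0])-V[2],np.hypot(V[1]-p[1],V[0]-p[0]))
print("pin",pf.round(4),ptp.round(4),br(pf),br(ptp))
for n,x,y,b,z in(("tooth .02 outer end",97,308,.02,.055),("tooth .30 inner",213,288,.30,.057),("tooth .02 inner",125,257,.02,.057)):print(n,br(at(x,y,z)))
r1,r2=at(325,195,.066),at(347,255,.069)   # rod: z rough
print("rod",br(r1),br(r2),"dir",np.arctan2(*(r1-r2)[1::-1])-V[2])
M=tool(s)[:3,:3];print("y axis",M[:,1].round(3));
print("knob top",br(at(397,262,.12)),"TCP",br(s["tool_pos"]))
Rm=M
for a0,a1 in((.175,.13),(.13,.08),(.08,.04),(.04,0)): print(a0,a1,(Rm.T@(knob(.44,a1)-knob(.44,a0))*1000).round(2))
print("tangent per mm +b",(Rm.T@((knob(.45,.1)-knob(.44,.1))/np.linalg.norm(knob(.45,.1)-knob(.44,.1)))).round(3))
```

```text
pin [ 0.5033 -0.4429  0.012 ] [ 0.5037 -0.4432  0.037 ] (np.float64(0.44192581314402485), np.float64(0.13473309347469156)) (np.float64(0.4446899503774268), np.float64(0.13429841651657268))
tooth .02 outer end (np.float64(-0.254005268298255), np.float64(0.09628048448618394))
tooth .30 inner (np.float64(0.038383268586112074), np.float64(0.08325092961031862))
tooth .02 inner (np.float64(-0.25739679430511575), np.float64(0.08198462621610941))
rod (np.float64(0.4484935253915817), np.float64(0.06186836105808942)) (np.float64(0.45403594025938276), np.float64(0.08073854896452387)) dir 0.47220445957984575
y axis [-0.297 -0.948  0.114]
knob top (np.float64(0.44836797707941334), np.float64(0.10338776904830002)) TCP (np.float64(0.4138534254118184), np.float64(0.1145849058120281))
0.175 0.13 [-4.89  0.06  1.81]
0.13 0.08 [-5.34 -0.02  2.25]
0.08 0.04 [-4.19 -0.08  1.98]
0.04 0 [-4.11 -0.14  2.14]
tangent per mm +b [0.12  0.949 0.29 ]
```

The pin is at bearing 0.442 and the lever at 0.448, which is inside the notch's play. Lowering gently.

Call:
{"op": "carry_out", "data": {
  "commands": [
    [[-0.001, -0.0004, 0.0003], 0, 0],
    [[-0.0014, -0.0001, 0.0005], 0, 0],
    [[-0.0014, 0, 0.0005], 0, 0],
    [[-0.0014, 0, 0.0006], 0, 0],
    [[-0.0014, 0, 0.0006], 0, 0],
    [[-0.0014, 0, 0.0006], 0, 0],
    [[-0.0014, 0, 0.0006], 0, 0],
    [[-0.0014, 0, 0.0006], 0, 0]
  ]
}}

```text
time: 23.25
tool_pos: [0.5197, -0.4404, 0.0945]
tool_rot: [2.973, -0.817, -0.182]
contact_force: [-6.1, -0.3, -0.7]
opening: 0.0189
grip_force: 24.8
```

Call:
{"op": "carry_out", "data": {
  "commands": [
    [[-0.0014, 0, 0.0007], 0, 0],
    [[-0.0014, 0, 0.0007], 0, 0],
    [[-0.0014, 0, 0.0007], 0, 0],
    [[-0.0014, -0.0001, 0.0007], 0, 0]
  ]
}}

```text
time: 23.75
tool_pos: [0.518, -0.4409, 0.0893]
tool_rot: [2.972, -0.818, -0.182]
contact_force: [-8.1, 2.2, 5.2]
opening: 0.0189
grip_force: 25.3
```

Run:
```python
from kin import *
s=robot.observe()
print(s["time"],s["tool_pos"].round(4),s["opening"],s["grip_force"],s["contact_force"].round(1))
k=s["tool_pos"]+[.0099,-.0038,-.0054];print("knob est",k.round(4),knob(.44,0).round(4))
```

```text
23.75 [ 0.518  -0.4409  0.0893] 0.018861055082117613 25.298406542005978 [-8.1  2.2  5.2]
knob est [ 0.5279 -0.4447  0.0839] [ 0.526  -0.4428  0.08  ]
```

Call:
{"op": "carry_out", "data": {
  "commands": [
    [[-0.0012, 0.0001, 0.0002], 0, 0],
    [[-0.0013, 0.0001, 0.0002], 0, 0],
    [[0, 0, 0], 0, 0]
  ]
}}

```text
time: 24.12
tool_pos: [0.5172, -0.4405, 0.0872]
tool_rot: [2.972, -0.819, -0.18]
contact_force: [-4.2, -0.7, 2.9]
opening: 0.0192
grip_force: 25.2
```

Run:
```python
from kin import *
s=robot.observe()
print(s["time"],s["tool_pos"].round(4),s["opening"],s["grip_force"],s["contact_force"].round(1))
rs=[]
for n in("side","wrist"):
    c=robot.read_camera(n);o=robot.tip_of(c,"knob_grip")
    if o:
        print(n,np.round(o[0]["at"],1),round(o[0]["p"],2),"down:",proj(c,knob(.44,0),s).round(1),"a=.05:",proj(c,knob(.44,.05),s).round(1));rs.append(ray(c,o[0]["at"],s))
if len(rs)>1:print(tri(rs),knob(.44,0))
```

```text
24.125 [ 0.5172 -0.4405  0.0872] 0.01919548014519157 25.234945382712226 [-4.2 -0.7  2.9]
side [418.1 288.2] 0.64 down: [415.8 291.4] a=.05: [416.5 289.2]
wrist [319.  254.7] 0.93 down: [315.4 262.8] a=.05: [315.6 257. ]
(array([ 0.52717679, -0.44436205,  0.09098219]), [np.float64(0.000569214127925352), np.float64(0.000569214127925564)]) [ 0.52600527 -0.44281362  0.08      ]
```

Call:
{"op": "carry_out", "data": {
  "commands": [
    [[-0.0014, 0, 0.0005], 0, 0],
    [[-0.0014, 0, 0.0005], 0, 0],
    [[-0.0014, 0, 0.0005], 0, 0],
    [[0, 0, 0], 0, 0]
  ]
}}

```text
time: 24.82
tool_pos: [0.516, -0.4402, 0.0831]
tool_rot: [2.971, -0.819, -0.178]
contact_force: [-4.8, -1.5, 5.4]
opening: 0.0187
grip_force: 25.0
```

Run:
```python
from kin import *
s=robot.observe()
print(s["time"],s["tool_pos"].round(4),s["opening"],s["grip_force"],s["contact_force"].round(1),s["torque"].round(2))
rs=[]
for n in("side","wrist"):
    c=robot.read_camera(n);o=robot.tip_of(c,"knob_grip")
    if o:
        print(n,np.round(o[0]["at"],1),round(o[0]["p"],2),"down:",proj(c,knob(.44,0),s).round(1),"a=.05:",proj(c,knob(.44,.05),s).round(1));rs.append(ray(c,o[0]["at"],s))
if len(rs)>1:print(tri(rs)[0],knob(.44,0))
```

```text
24.825 [ 0.516  -0.4402  0.0831] 0.018660413751293986 24.951805317396065 [-4.8 -1.5  5.4] [-0.02  0.05 -0.67]
side [416.7 292.7] 0.71 down: [415.8 291.4] a=.05: [416.5 289.2]
wrist [316.3 253.3] 0.83 down: [316.1 258.3] a=.05: [316.3 252.2]
[ 0.53247675 -0.44594615  0.06576332] [ 0.52600527 -0.44281362  0.08      ]
```

Call:
{"op": "carry_out", "data": {
  "commands": [
    [[-0.0012, 0, 0.0004], 0, 0],
    [[-0.0012, 0, 0.0004], 0, 0],
    [[0, 0, 0], 0, 0]
  ]
}}

```text
time: 25.4
tool_pos: [0.5156, -0.4403, 0.0819]
tool_rot: [2.97, -0.821, -0.176]
contact_force: [-4.0, -0.7, 9.2]
opening: 0.0188
grip_force: 24.9
```

Run:
```python
from kin import *
s=robot.observe()
print(s["time"],s["tool_pos"].round(4),s["opening"],s["grip_force"],s["contact_force"].round(1),s["torque"].round(2))
```

```text
25.4 [ 0.5156 -0.4403  0.0819] 0.01881361720714029 24.879920583043713 [-4.  -0.7  9.2] [-0.1  -0.44 -0.55]
```

The force builds at the bottom, so it is seated. I'll relax the grip, open, and back out along the tool axis.

Call:
{"op": "carry_out", "data": {
  "commands": [
    [[0, 0, 0], 0, 0.22],
    [[0, 0, 0], 0, 0.26],
    [[0, 0, 0], 0, 0.4],
    [[0, 0, 0], 0, 0.5],
    [[0, 0, 0], 0, 0.5]
  ]
}}

```text
time: 26.02
tool_pos: [0.5145, -0.4389, 0.0794]
tool_rot: [2.973, -0.816, -0.178]
contact_force: [-1.1, -0.7, -0.8]
opening: 0.0446
grip_force: 0.0
```

Call:
{"op": "carry_out", "data": {
  "commands": [
    [[0, 0, -0.006], 0, 0.5],
    [[0, 0, -0.015], 0, 0.5],
    [[0, 0, -0.02], 0, 0.5],
    [[0, 0, -0.02], 0, 0.5],
    [[0, 0, -0.02], 0, 0.5],
    [[0, 0, -0.012], 0, 0.5],
    [[0, 0, -0.005], 0, 0.5]
  ]
}}

```text
time: 26.9
tool_pos: [0.4476, -0.4105, 0.1467]
tool_rot: [2.972, -0.817, -0.178]
contact_force: [-0.4, -0.4, 0.5]
opening: 0.0457
grip_force: 0.0
```

Run:
```python
from kin import *
s=robot.observe()
print(s["time"],s["qpos"].round(2),s["tool_pos"].round(4),s["opening"],s["contact_force"].round(1))
rs=[]
for n in("scene","side","wrist"):
    c=robot.read_camera(n);o=robot.tip_of(c,"knob_grip")
    if o:
        print(n,np.round(o[0]["at"],1),round(o[0]["p"],2),"down:",proj(c,knob(.44,0),s).round(1),"a=.05:",proj(c,knob(.44,.05),s).round(1),"a=.13:",proj(c,knob(.44,.13),s).round(1));rs.append(ray(c,o[0]["at"],s))
    if n!="wrist":
        for t in("dropper_bottle","pin_vice","air_scribe_1"):
            o=robot.tip_of(c,t);print(" ",t,o and np.round(o[0]["at"],1))
if len(rs)>1:print(tri(rs)[0],knob(.44,0))
```

```text
26.9 [-1.11  0.43  2.08  1.69  0.5  -0.81] [ 0.4476 -0.4105  0.1467] 0.04574558272264998 [-0.4 -0.4  0.5]
  dropper_bottle []
  pin_vice []
  air_scribe_1 []
side [418.5 290.2] 0.57 down: [415.8 291.4] a=.05: [416.5 289.2] a=.13: [417.8 285.4]
  dropper_bottle [380.9 221.5]
  pin_vice [356.5 243.8]
  air_scribe_1 [216.5 249.9]
wrist [319.1 200.9] 0.97 down: [317.9 201.9] a=.05: [318.  197.1] a=.13: [318.1 188.7]
[ 0.53287512 -0.44679823  0.07120987] [ 0.52600527 -0.44281362  0.08      ]
```

The near camera puts the knob within about 1 px of the fully-down position in the pin's notch, and the gripper is clear. Handing in.

```bash
python3 -c "
from cell import robot
print(robot.hand_in())"
```

```text
the job is handed in; nothing more can be done
None
```

The lever now sits fully down in the pin's notch (bearing 0.44). I lowered it slowly in the grip, released it and backed the gripper clear, then handed the job in at about 27 s. The bottle, pin vice and air scribe showed no clear movement in the last side view.

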